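# Put the mixed-up lids back on the copper pots

## Task

The lids of the three copper pots have been mixed up: move them so that each pot wears the lid of its own shape, centred, flat and turned squarely to match the pot. Park one lid on the empty felt-topped rest block to make room, set every lid down without dropping it, and never lay a lid on the gritty bench. Leave the pots and the block where they stand, and do not disturb the small tumbler and the jar among them.

Things in the scene. Friction and masses are not known exactly. Their poses are not given: they have to be found in the camera images.
- lid_round: Flat round copper lid: disc of 112 mm diameter, 5 thick. On top, centred, a dark wooden grip bar 46 long (along x), 14 wide (along y), 28 tall: it spans 5 to 33 above the origin and is taken across its 14 mm width, fingers closing along y. Origin: centre of the plate's underside; z up. Loose, about 0.18 kg. At the start it lies on the square pot.
- lid_square: Flat square copper lid: plate 106 x 106 mm, 5 thick, sides along x and y. On top, centred, a dark wooden grip bar 46 long (along x), 14 wide (along y), 28 tall: it spans 5 to 33 above the origin and is taken across its 14 mm width, fingers closing along y. Origin: centre of the plate's underside; z up. Loose, about 0.18 kg. At the start it lies on the oblong pot.
- lid_oblong: Flat oblong (rectangular) copper lid: plate 156 mm (along x) x 66 (along y), 5 thick. On top, centred, a dark wooden grip bar 46 long (along x), 14 wide (along y), 28 tall: it spans 5 to 33 above the origin and is taken across its 14 mm width, fingers closing along y. Origin: centre of the plate's underside; z up. Loose, about 0.18 kg. At the start it lies on the round pot.
- pot_round: Round copper pot, 100 mm outer diameter, two small brass loop lugs at its +y and -y sides, reaching 17 mm out. Standing on the bench, 55 tall, open at the top, walls 4 thick with a flat rim. Origin: centre of its underside on the bench; z up. Loose, about 0.6 kg.
- pot_square: Square copper pot, 94 x 94 mm outside, sides along x and y, two small brass loop lugs at its +y and -y sides, reaching 17 mm out. Standing on the bench, 55 tall, open at the top, walls 4 thick with a flat rim. Origin: centre of its underside on the bench; z up. Loose, about 0.6 kg.
- pot_oblong: Oblong (rectangular) copper pot, 144 mm (along x) x 54 (along y) outside, two small brass loop lugs at its ends (+x and -x), reaching 17 mm out. Standing on the bench, 55 tall, open at the top, walls 4 thick with a flat rim. Origin: centre of its underside on the bench; z up. Loose, about 0.6 kg.
- rest_block: Pale wooden rest block with a blue felt top, 120 x 120 mm, 40 tall, standing on the bench, empty at the start. Origin: centre of its underside; its flat top is 40 above. Loose, 0.5 kg.
- tumbler: Bystander: small brass tumbler, 40 mm diameter, 48 tall, standing among the pots. Origin: centre of its underside. Leave it alone.
- polish_jar: Bystander: small amber glass jar of polish with a steel cap, 44 mm diameter, 45 tall, standing among the pots. Origin: centre of its underside. Leave it alone.
There are look-alikes about, which are no part of the job. Leave any purple look-alike of the lid_square alone.

How it is judged:
By the outcome, as a careful person would: the job done as asked, in the order asked, and still so for the second after the job is handed in, with the robot touching nothing.
It also fails if it takes over 118 s, if anything falls off the work surface, if the arm or the gripper's body presses on something with over 40 N, if the wrist force passes 120 N, or if a joint passes its speed limit or range.

## Robot

A 6-joint arm with a two-finger parallel gripper is mounted at the origin on the work surface. World frame = base frame: x ahead of the robot, y to its left, z up, the work surface at z = 0. Lengths are in m, angles in rad, forces in N, time in s.
With the tool pointing down it reaches from about 0.25 to 0.775 m from the base axis. Payload 4 kg.
Tool frame: the origin (TCP) lies between the finger pads; the fingertips stand 14 mm ahead of it and the grasp point (between the pads) lies 5 mm behind it (nose_length is the distance from the TCP to the fingertips, in m); z points along the fingers, y is the line along which they close (so a half turn about z gives the same grasp; the last joint's range is limited). The gripper opens to 94 mm and grips with 3 to 60 N. Pads are 16 mm wide; open, the fingers measure 119 mm over their backs; the gripper's body (75 mm by 177 mm) begins 78 mm behind the grasp point.
Start: joints at [-1.451, 0.087, 1.371, -0, 1.684, -0.103], TCP at [0.122, -0.536, 0.22] pointing down, gripper open.
Joint ranges: [-3.1, 3.1], [-0.76, 2.03], [0.27, 2.55], [-1.08, 4.22], [0.17, 2.65], [-2.57, 2.57]. Speed limits (rad/s): [2.79, 2.79, 3.14, 3.14, 3.14, 3.14].

## Interface

Orientations are given as [roll, pitch, yaw] about the fixed x, y, z axes, in that order (R = Rz(yaw) Ry(pitch) Rx(roll)).
In Python, from bench import * gives the robot as it stands.
- The arm moves only by the tool move_arm, never from a script. Its argument "steps" is one flat list of numbers, 7 for each row, row after row: the turn, a rotation vector about the world's x, y, z in rad, then the shift along the world's x, y, z in m, then the opening, from 0 (shut) to 1 (fully open). A call has 1 to 12 rows; each row is the pose to reach, as a shift and turn from the pose commanded when the call began; what a row does not reach only later rows make up. A row lasts 1/10 s, in which the tool goes at most 50 mm and 8.59 degrees, less where a joint would pass 70% of its speed; a pose out of reach is approached as far as the arm can. A call with a gripper value outside its range is refused whole. The fingers move at their own pace and stop on an object; the grip force is fixed at half the most. Time passes only in rows, so rows that repeat a pose let the fingers close. It gives the time, the measured TCP pose, the force, the opening and the grip force at its end, in the units of the state.
- get_obs(): the state, without advancing time (a new reading comes with each control period).
- snapshot(name): name is "side" or "top"; returns (picture, depth): 384x512x3 uint8, red, green, blue; 384x512 float32, m along the optical axis (not along the pixel's ray), 0 where there is no reading.
- camera_model(name): a dict with "fx", "fy", "cx", "cy" (pixels), "rvec" (rotation vector, rad) and "tvec" (3), from world to camera coordinates, as OpenCV has them. Camera axes: x right, y down, z forward; pixel columns grow to the right and rows downward; lengths in m; the calibration is good to about 2 mm. A picture is of the moment at which its call begins. camera_model takes no time and is no camera call.
- close_job(): hands the job in; it is judged then, once.
Trained networks look in the newest picture that a camera, given by its name, has taken for a name from the list of things; names that differ only in an ending like _2 or _b are one class to them, and where a whole thing is asked for, a point or a joint stands for the part that bears it (a point fixed in the world has none). Each returns a list of dicts, best first, with "score" (0 to 1); they miss things now and then, are a little off and sometimes report something else, mostly with a low value. They report only what shows in the picture. A call takes as long as a camera call. They do not tell look-alikes from the thing itself.
- silhouettes(camera, target): "pixels" (384x512 bool, what is visible of it) and "uv" ([column, row] in pixels, amid what is visible of it).
- spot_point(camera, target): "uv" ([column, row] in pixels: a listed point, or the origin of a listed thing).
The state is a dict: "time": time; "joint_positions": joint angles; "qvel": joint speeds; "joint_torque": joint torques, N m; "tool_pos": TCP position; "ee_rot": TCP orientation; "wrist_force": force on the tool from outside, world axes, zero at the start; "wrist_torque": the same for the moment, N m; "width": finger opening in m; "finger_force": force on a finger pad.
Only numpy, scipy, OpenCV 4.12 (cv2) and the standard library are available. Lean on these libraries where they do the work, as an engineer would, in place of code of your own. Each camera call takes 0.05 s, during which the arm holds its last target. There are 200 camera calls.

## Working session

There is one attempt and no reset: what is moved stays moved. The work goes in short steps, Python scripts to look and compute and a tool call to move; the robot and the scene stay as the last step left them, time stands still between calls to the robot, and variables do not carry over. Pictures are saved under pics/ and viewed, at most 14 in all, crops included, and the job is handed in when it is done.

Besides the shell and the picture viewer there is one more tool, called after ">>>" in YAML: its name, and indented under it one key for each argument. move_arm: Moves the arm, as the interface text tells. Its arguments: {"type":"object","properties":{"steps":{"type":"array"}},"required":["steps"]}

```bash
ls; mkdir -p pics
cat > h.py <<'E'
from bench import *
import numpy as np, cv2
def shot(cam,name=None):
    p,d=snapshot(cam)
    if name: cv2.imwrite(f'pics/{name}.png',p[:,:,::-1])
    return p,d
def cloud(cam,d):
    m=camera_model(cam); R,_=cv2.Rodrigues(np.array(m['rvec'],float)); t=np.array(m['tvec'],float).ravel()
    v,u=np.mgrid[0:d.shape[0],0:d.shape[1]]
    c=np.stack([(u-m['cx'])/m['fx']*d,(v-m['cy'])/m['fy']*d,d],-1)
    return (c-t)@R
E
python3 - <<'E'
from h import *
for c in ('top','side'):
    p,d=shot(c,c+'0'); P=cloud(c,d)
    np.savez(f'{c}0.npz',p=p,d=d,P=P)
    m=camera_model(c);R,_=cv2.Rodrigues(np.array(m['rvec'],float));print(c,m['fx'],-R.T@np.array(m['tvec']).ravel())
    for t in ['lid_round','lid_square','lid_oblong','pot_round','pot_square','pot_oblong','rest_block','tumbler','polish_jar']:
        for s in silhouettes(c,t)[:2]:
            M=s['pixels']&(d>0); q=P[M]
            if len(q)<10: continue
            print(c,t,round(s['score'],2),np.round(s['uv']),M.sum(),'med',np.round(np.median(q,0),3),'min',np.round(np.percentile(q,2,axis=0),3),'max',np.round(np.percentile(q,98,axis=0),3))
print(get_obs())
E
```

```text
pics
top 494.14371419805946 [ 0.33520738 -0.00168585  1.55088377]
top lid_square 0.98 [170. 282.] 1209 med [0.206 0.28  0.005] min [ 0.153  0.228 -0.002] max [0.257 0.334 0.034]
top lid_square 0.8 [204. 148.] 1194 med [0.614 0.166 0.06 ] min [0.56  0.113 0.052] max [0.671 0.224 0.088]
top lid_oblong 0.75 [258. 196.] 1105 med [0.453 0.013 0.06 ] min [ 0.38  -0.019  0.053] max [0.527 0.045 0.089]
top pot_round 0.53 [242. 202.] 150 med [0.452 0.052 0.009] min [ 0.424 -0.034 -0.004] max [0.476 0.067 0.06 ]
top pot_round 0.21 [349. 204.] 1090 med [ 0.428 -0.273  0.06 ] min [ 0.376 -0.326  0.032] max [ 0.479 -0.224  0.09 ]
top pot_oblong 0.54 [208. 169.] 306 med [0.566 0.174 0.033] min [ 0.533  0.132 -0.001] max [0.698 0.209 0.059]
top pot_oblong 0.39 [353. 206.] 1058 med [ 0.427 -0.273  0.061] min [ 0.378 -0.324  0.054] max [ 0.477 -0.224  0.09 ]
top rest_block 0.9 [303. 142.] 1596 med [ 0.639 -0.138  0.04 ] min [ 0.58  -0.197  0.   ] max [ 0.704 -0.079  0.047]
top tumbler 0.47 [304. 142.] 1534 med [ 0.638 -0.139  0.04 ] min [ 0.581 -0.198  0.01 ] max [ 0.699 -0.081  0.047]
top tumbler 0.
[... 1623 characters left out ...]
3 0.047]
{'time': 1.0, 'joint_positions': array([-1.45111722e+00,  8.71936959e-02,  1.37069136e+00, -6.78725711e-06,
        1.68362041e+00, -1.03096182e-01]), 'qvel': array([ 0.00023546,  0.00038096, -0.00157277,  0.00090091, -0.00087366,
        0.00010735]), 'joint_torque': array([ 1.01702914e-03, -3.40048492e+01, -3.02606356e+01,  7.18287122e-02,
        2.37840012e-02, -5.42137087e-06]), 'tool_pos': array([ 0.12151232, -0.53642241,  0.21951371]), 'ee_rot': array([3.14150662e+00, 1.56811728e-05, 2.22774527e-01]), 'wrist_force': array([ 0.80580583, -0.61564453,  0.10003138]), 'wrist_torque': array([-0.01515392, -0.00604119, -0.02513223]), 'finger_force': 0.0, 'width': 0.09401943029241566}
```

View pics/top0.png

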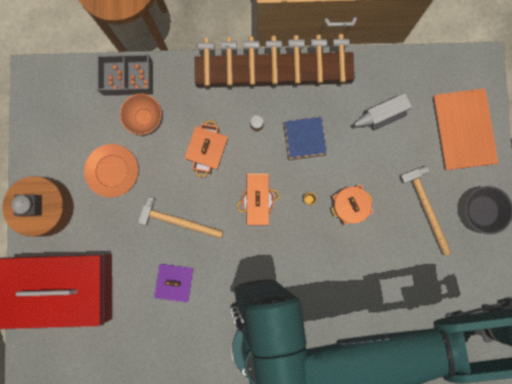

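View pics/side0.png

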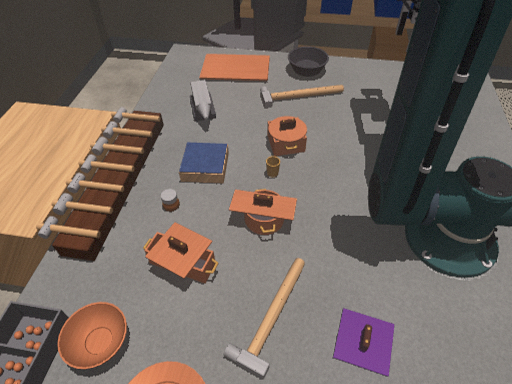

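Run:
```python
from h import *
reg={'round_lid/sqpot':(0.428,-0.273),'sq_lid/obpot':(0.615,0.168),'ob_lid/rdpot':(0.453,0.013),'block':(0.639,-0.138),'purple':(0.206,.281)}
for c in ('top','side'):
    P=np.load(c+'0.npz')['P']
    for n,(x,y) in reg.items():
        near=np.hypot(P[...,0]-x,P[...,1]-y)<.1
        slabs={'plate':(.055,.066),'bar':(.080,.095),'mid':(.012,.05)}
        if n=='block': slabs={'plate':(.036,.046)}
        if n=='purple': slabs={'plate':(.003,.012),'bar':(.025,.04)}
        for k,(a,b) in slabs.items():
            q=P[near&(P[...,2]>a)&(P[...,2]<b)]
            if len(q)<5: continue
            r=cv2.minAreaRect(q[:,:2].astype(np.float32)*1000)
            print(c,n,k,len(q),'z %.4f'%np.median(q[:,2]),np.round(r[0],1),np.round(r[1],1),round(r[2],1))
```

```text
top round_lid/sqpot plate 909 z 0.0601 [ 427.4 -273.8] [110.4 110.7] 23.5
top round_lid/sqpot bar 73 z 0.0868 [ 427.1 -274. ] [43.8 15. ] 23.4
top round_lid/sqpot mid 81 z 0.0396 [ 427.8 -274.7] [ 90.4 127.4] 18.8
top sq_lid/obpot plate 1036 z 0.0598 [614.  168.5] [106.4 147.6] 70.0
top sq_lid/obpot bar 71 z 0.0868 [615.8 167.3] [14.5 45.2] 72.9
top sq_lid/obpot mid 156 z 0.0366 [616.2 170.4] [ 56.3 177.1] 79.0
top ob_lid/rdpot plate 959 z 0.0601 [453.3  12.9] [ 94.  152.3] 88.2
top ob_lid/rdpot bar 74 z 0.0870 [452.5  14.1] [12. 45.] 88.4
top ob_lid/rdpot mid 105 z 0.0390 [436.7  12.8] [ 87.6 133.1] 1.2
top block plate 1213 z 0.0403 [ 642.7 -139.8] [119.7 119.2] 6.3
top purple plate 1147 z 0.0054 [205.3 283. ] [194.8 195.3] 88.7
top purple bar 72 z 0.0321 [205.3 280.5] [46.2 14.2] 80.1
side round_lid/sqpot plate 665 z 0.0599 [ 428.8 -272.7] [110.5 112.5] 20.6
side round_lid/sqpot bar 72 z 0.0864 [ 429.7 -271.2] [45.1 16.6] 30.3
side round_lid/sqpot mid 355 z 0.0331 [ 441.4 -245.6] [ 74.5 132.9] 70.6
side sq_lid/obpot plate 1888 z 0.0600 [617.1 168.9] [107.1 146.9] 70.1
side sq_lid/obpot bar 130 z 0.0874 [616.8 169.4] [14.1 45.8] 70.3
side sq_lid/obpot mid 420 z 0.0375 [617.9 174. ] [ 54.6 177.5] 79.5
side ob_lid/rdpot plate 1290 z 0.0598 [454.2  15.5] [ 97.5 155.7] 88.7
side ob_lid/rdpot bar 115 z 0.0867 [454.1  16.3] [15.5 45.4] 88.5
side ob_lid/rdpot mid 372 z 0.0361 [456.5  18.1] [ 87.8 132.5] 32.7
side block plate 1298 z 0.0399 [ 643.8 -136.7] [119.6 121.8] 5.0
side purple plate 2527 z 0.0050 [208.5 272.7] [186.1 173.5] 8.0
side purple bar 178 z 0.0323 [206.9 283. ] [45.  14.2] 80.9
```

The top view shows the purple look-alike on the bench at (174,283). The square lid is on the oblong pot at (206,147), the oblong lid on the round pot at (258,198) and the round lid on the square pot at (353,204). The blue block is at (305,138), the tumbler at (309,199) and the jar at (257,122). The side view agrees, and the lid tops measure z≈0.060 with bar tops at 0.087, as the text says. I'll park the round lid first, so next I need its bar angle more precisely.

```bash
cat >> h.py <<'E'
def bar(cam,p,P,x,y,z0=.06):
    "dark wooden bar top near (x,y): centre mm, angle deg by PCA of points well above the plate"
    near=(np.hypot(P[...,0]-x,P[...,1]-y)<.035)&(P[...,2]>z0+.018)&(P[...,2]<z0+.035)
    q=P[near][:,:2]*1000; w,V=np.linalg.eigh(np.cov(q.T)); a=np.degrees(np.arctan2(V[1,1],V[0,1]))
    r=cv2.minAreaRect(q.astype(np.float32))
    return len(q),np.round(q.mean(0),1),np.round(r[0],1),round((a+90)%180-90,1)
E
python3 - <<'E'
from h import *
for c in ('top','side'):
    D=np.load(c+'0.npz')
    for n,x,y in (('round',.428,-.273),('square',.616,.168),('oblong',.4535,.0145)):
        print(c,n,bar(c,D['p'],D['P'],x,y))
    P=D['P']
    # square pot: body points below rim; orientation from lowest slab
    for n,x,y in (('sqpot',.428,-.273),('obpot',.616,.168),('rdpot',.453,.0145)):
        near=(np.hypot(P[...,0]-x,P[...,1]-y)<.1)&(P[...,2]>.03)&(P[...,2]<.05)
        r=cv2.minAreaRect(P[near][:,:2].astype(np.float32)*1000);print(c,n,near.sum(),np.round(r[0],1),np.round(r[1],1),round(r[2],1))
E
```

```text
top round (77, array([ 426.8, -273.6]), array([ 427.1, -274.4]), np.float64(26.0))
top square (73, array([614.6, 167.1]), array([615.9, 167.6]), np.float64(-19.6))
top oblong (74, array([452.4,  14.1]), array([452.5,  14.1]), np.float64(-1.3))
top sqpot 64 [ 427.5 -274.7] [ 90.4 127.4] 18.5
top obpot 113 [616.2 170.4] [ 56.3 177.1] 79.0
top rdpot 88 [449.   13.8] [ 97.9 119. ] 54.9
side round (84, array([ 429. , -269.1]), array([ 429.7, -271.6]), np.float64(24.0))
side square (140, array([616.4, 171.3]), array([616.8, 169.4]), np.float64(-19.3))
side oblong (125, array([453.6,  18. ]), array([454.1,  16.3]), np.float64(-0.4))
side sqpot 205 [ 441.4 -246.1] [ 73.5 132.7] 70.6
side obpot 294 [617.9 174. ] [ 54.6 177.5] 79.5
side rdpot 246 [458.7  18.2] [ 82.3 133.2] 24.1
```

>>> move_arm:
  steps: [0, 0, 0.05, 0.05, 0.04, 0, 1, 0, 0, 0.1, 0.1, 0.08, 0, 1, 0, 0, 0.15, 0.15, 0.12, 0, 1, 0, 0, 0.2, 0.19, 0.16, 0, 1, 0, 0, 0.215, 0.23, 0.2, 0, 1, 0, 0, 0.215, 0.27, 0.23, 0, 1, 0, 0, 0.215, 0.306, 0.263, -0.02, 1, 0, 0, 0.215, 0.306, 0.263, -0.04, 1]

```text
time: 1.8
tool_pos: [0.4221, -0.2799, 0.1882]
ee_rot: [3.135, -0.003, 0.439]
wrist_force: [0.1, -1.5, 0.3]
width: 0.0942
finger_force: 0.0
```

>>> move_arm:
  steps: [0, 0, 0, 0.0005, 0.0005, -0.04, 0.5, 0, 0, 0, 0.0005, 0.0005, -0.07, 0.5, 0, 0, 0, 0.0005, 0.0005, -0.09, 0.5, 0, 0, 0, 0.0005, 0.0005, -0.098, 0.5, 0, 0, 0, 0.0005, 0.0005, -0.102, 0.5, 0, 0, 0, 0.0005, 0.0005, -0.102, 0.5, 0, 0, 0, 0.0005, 0.0005, -0.102, 0.3, 0, 0, 0, 0.0005, 0.0005, -0.102, 0.2, 0, 0, 0, 0.0005, 0.0005, -0.102, 0.1, 0, 0, 0, 0.0005, 0.0005, -0.102, 0, 0, 0, 0, 0.0005, 0.0005, -0.102, 0, 0, 0, 0, 0.0005, 0.0005, -0.102, 0]

```text
time: 3.0
tool_pos: [0.4199, -0.2802, 0.084]
ee_rot: [3.141, -0.0, 0.438]
wrist_force: [-0.8, 0.3, 2.5]
width: 0.0136
finger_force: 30.0
```

The speed limit cut the first call short, so the grasp is about 10 mm off along the bar and 7 mm high. I'll open and grasp again at the bar's centre.

>>> move_arm:
  steps: [0, 0, 0, 0, 0, 0, 0.3, 0, 0, 0, 0, 0, 0, 0.3, 0, 0, 0, 0, 0, 0, 0.3, 0, 0, 0, 0.005, 0.002, -0.003, 0.3, 0, 0, 0, 0.0095, 0.0044, -0.0067, 0.3, 0, 0, 0, 0.0095, 0.0044, -0.0067, 0.3, 0, 0, 0, 0.0095, 0.0044, -0.0067, 0.3]

```text
time: 3.7
tool_pos: [0.4293, -0.2755, 0.0765]
ee_rot: [-3.141, 0.0, 0.438]
wrist_force: [-0.0, 0.5, -0.1]
width: 0.0278
finger_force: 0.0
```

Run:
```python
from h import *
print(get_obs()['tool_pos'],get_obs()['width'])
for c in ('top','side'):
    p,d=shot(c,c+'1');P=cloud(c,d)
    x,y=.429,-.274
    q=P[(np.hypot(P[...,0]-x,P[...,1]-y)<.075)&(P[...,2]>.056)&(P[...,2]<.064)][:,:2].astype(np.float32)*1000
    print(c,len(q),cv2.minEnclosingCircle(q))
```

```text
[ 0.42933857 -0.27545239  0.07650839] 0.027792479704314338
top 169 ((426.64263916015625, -269.27362060546875), 60.189422607421875)
side 588 ((431.3605041503906, -270.2266540527344), 60.90483856201172)
```

>>> move_arm:
  steps: [0, 0, 0, 0, 0, 0, 0, 0, 0, 0, 0, 0, 0, 0, 0, 0, 0, 0, 0, 0, 0, 0, 0, 0, 0, 0, 0, 0, 0, 0, 0, 0, 0, 0.01, 0, 0, 0, 0, 0, 0, 0.03, 0, 0, 0, 0, 0, 0, 0.06, 0, 0, 0, 0, 0, 0, 0.09, 0, 0, 0, 0, 0, 0, 0.1, 0, 0, 0, 0, 0, 0, 0.1, 0]

```text
time: 4.8
tool_pos: [0.4301, -0.2764, 0.179]
ee_rot: [3.138, -0.002, 0.438]
wrist_force: [-0.6, -1.2, -1.6]
width: 0.0138
finger_force: 30.0
```

Run:
```python
from h import *
print(get_obs()['tool_pos'],get_obs()['width'],get_obs()['wrist_force'])
for c in ('side','top'):
    p,d=shot(c,c+'2');np.savez(c+'2.npz',p=p,d=d,P=cloud(c,d))
```

```text
[ 0.4301401  -0.27644665  0.1790082 ] 0.013816296787663308 [-0.58234771 -1.2197959  -1.62621751]
```

View pics/side2.png

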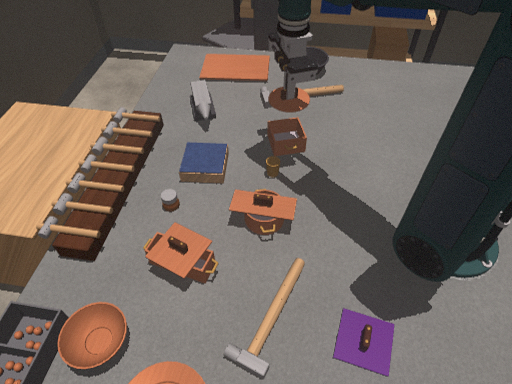

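The side view shows the round lid held level at (289,99), with the open square pot below it at (286,136). Next stop is the block.

>>> move_arm:
  steps: [0, 0, 0, 0.025, 0.016, 0, 0, 0, 0, 0, 0.055, 0.036, 0, 0, 0, 0, 0, 0.085, 0.056, 0, 0, 0, 0, 0, 0.115, 0.075, 0, 0, 0, 0, 0, 0.145, 0.095, 0, 0, 0, 0, 0, 0.175, 0.114, 0, 0, 0, 0, 0, 0.2, 0.13, 0, 0, 0, 0, 0, 0.2137, 0.1375, 0, 0, 0, 0, 0, 0.2137, 0.1375, 0, 0, 0, 0, 0, 0.2137, 0.1375, -0.03, 0, 0, 0, 0, 0.2137, 0.1375, -0.05, 0, 0, 0, 0, 0.2137, 0.1375, -0.07, 0]

```text
time: 6.1
tool_pos: [0.6409, -0.1388, 0.1041]
ee_rot: [-3.139, 0.003, 0.437]
wrist_force: [-0.2, -0.7, -1.3]
width: 0.0139
finger_force: 30.0
```

Run:
```python
from h import *
o=get_obs();print(o['tool_pos'],o['ee_rot'],o['width'],o['wrist_force'])
# square pot fit while empty: rim points
for c in ('top','side'):
    D=np.load(c+'2.npz');P=D['P'];x,y=.428,-.274
    near=(np.hypot(P[...,0]-x,P[...,1]-y)<.085)
    for a,b in ((.048,.06),(.02,.06)):
        q=P[near&(P[...,2]>a)&(P[...,2]<b)][:,:2].astype(np.float32)*1000
        if len(q)>8:
            r=cv2.minAreaRect(q);print(c,a,len(q),np.round(r[0],1),np.round(r[1],1),round(r[2],1))
```

```text
[ 0.64094769 -0.13877781  0.10409976] [-3.1394302   0.00343534  0.43694923] 0.013860787988535437 [-0.24423176 -0.65705469 -1.32019866]
top 0.048 21 [ 455.  -231.8] [14.9 33.1] 21.1
top 0.02 62 [ 418.1 -228.8] [97.2 35.2] 1.8
side 0.048 251 [ 430.5 -272.4] [94.7 98.6] 20.5
side 0.02 777 [ 428.4 -266.2] [ 95.2 115.1] 20.4
```

>>> move_arm:
  steps: [0, 0, 0, 0.001, 0.0005, -0.02, 0, 0, 0, 0, 0.001, 0.0005, -0.032, 0, 0, 0, 0, 0.001, 0.0005, -0.039, 0, 0, 0, 0, 0.001, 0.0005, -0.042, 0, 0, 0, 0, 0.001, 0.0005, -0.0435, 0, 0, 0, 0, 0.001, 0.0005, -0.0445, 0, 0, 0, 0, 0.001, 0.0005, -0.0445, 0, 0, 0, 0, 0.001, 0.0005, -0.0445, 0]

```text
time: 6.9
tool_pos: [0.6444, -0.1378, 0.0632]
ee_rot: [3.141, -0.001, 0.438]
wrist_force: [-1.3, 0.5, -1.3]
width: 0.0136
finger_force: 30.0
```

>>> move_arm:
  steps: [0, 0, 0, 0, 0, -0.0006, 0, 0, 0, 0, 0, 0, -0.0012, 0, 0, 0, 0, 0, 0, -0.0018, 0, 0, 0, 0, 0, 0, -0.0018, 0]

```text
time: 7.3
tool_pos: [0.6444, -0.1378, 0.0621]
ee_rot: [3.141, -0.001, 0.438]
wrist_force: [-1.9, 0.4, 5.2]
width: 0.0139
finger_force: 30.0
```

>>> move_arm:
  steps: [0, 0, 0, 0, 0, 0, 0.15, 0, 0, 0, 0, 0, 0, 0.3, 0, 0, 0, 0, 0, 0, 0.5, 0, 0, 0, 0, 0, 0, 0.5, 0, 0, 0, 0, 0, 0.02, 0.5, 0, 0, 0, 0, 0, 0.05, 0.5, 0, 0, 0, 0, 0, 0.09, 0.5, 0, 0, 0, 0, 0, 0.11, 0.5, 0, 0, -0.1, -0.004, 0.04, 0.11, 0.5, 0, 0, -0.2, -0.01, 0.08, 0.11, 0.5, 0, 0, -0.3, -0.016, 0.12, 0.11, 0.5, 0, 0, -0.4, -0.02, 0.16, 0.11, 0.5]

```text
time: 8.5
tool_pos: [0.6235, 0.0235, 0.1703]
ee_rot: [-3.142, 0.0, 0.033]
wrist_force: [1.2, 0.5, 0.8]
width: 0.047
finger_force: 0.0
```

Run:
```python
from h import *
o=get_obs();print(o['tool_pos'],o['ee_rot'],o['width'],o['wrist_force'])
for c in ('top','side'):
    p,d=shot(c,c+'3');P=cloud(c,d);np.savez(c+'3.npz',p=p,d=d,P=P)
    x,y=.428,-.274
    near=(np.hypot(P[...,0]-x,P[...,1]-y)<.085)
    for a,b in ((.05,.06),(.02,.06)):
        q=P[near&(P[...,2]>a)&(P[...,2]<b)][:,:2].astype(np.float32)*1000
        r=cv2.minAreaRect(q);print(c,a,len(q),np.round(r[0],1),np.round(r[1],1),round(r[2],1))
    q=P[(np.hypot(P[...,0]-.643,P[...,1]+.138)<.085)&(P[...,2]>.042)&(P[...,2]<.05)][:,:2].astype(np.float32)*1000
    print('lid on block',cv2.minEnclosingCircle(q), bar(c,p,P,.643,-.138,.045))
```

```text
[0.62353128 0.02353917 0.17029692] [-3.14158156e+00  2.32634694e-04  3.30915597e-02] 0.04697300816404202 [1.18920578 0.48308134 0.76104673]
top 0.05 159 [ 428.9 -274.5] [93.7 95.7] 20.4
top 0.02 344 [ 428.9 -274.6] [ 93.7 128.3] 20.3
lid on block ((642.4889526367188, -139.1160430908203), 79.42891693115234) (68, array([ 641.4, -137.3]), array([ 642.2, -137.4]), np.float64(26.5))
side 0.05 212 [ 430.7 -272.5] [94.3 99.3] 21.0
side 0.02 781 [ 428.2 -265.3] [ 94.8 115.5] 21.0
lid on block ((643.0241088867188, -138.78997802734375), 67.35592651367188) (92, array([ 643.5, -132.6]), array([ 643.9, -133.5]), np.float64(24.3))
```

View pics/top3.png

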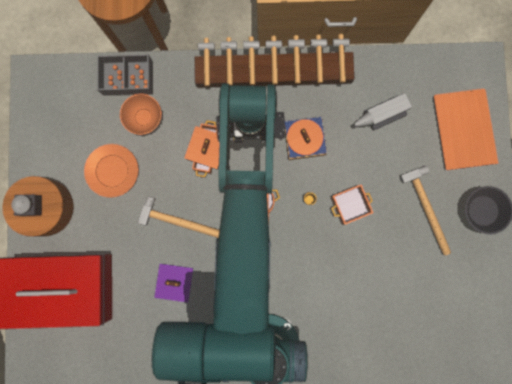

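The top view shows the round lid centred on the block at (304,138), and the emptied square pot at (351,204), unmoved. Now the square lid.

>>> move_arm:
  steps: [0, 0, -0.08, -0.001, 0.03, 0, 0.5, 0, 0, -0.16, -0.003, 0.06, 0, 0.5, 0, 0, -0.24, -0.005, 0.09, 0, 0.5, 0, 0, -0.32, -0.006, 0.12, 0, 0.5, 0, 0, -0.373, -0.0072, 0.1449, 0, 0.5, 0, 0, -0.373, -0.0072, 0.1449, 0, 0.5, 0, 0, -0.373, -0.0072, 0.1449, -0.03, 0.5, 0, 0, -0.373, -0.0072, 0.1449, -0.06, 0.5, 0, 0, -0.373, -0.0072, 0.1449, -0.065, 0.5, 0, 0, -0.373, -0.0072, 0.1449, -0.065, 0.5]

```text
time: 9.6
tool_pos: [0.6162, 0.1657, 0.1041]
ee_rot: [3.139, 0.003, -0.336]
wrist_force: [0.3, -0.8, 0.4]
width: 0.0471
finger_force: 0.0
```

>>> move_arm:
  steps: [0, 0, 0, 0, 0, -0.012, 0.5, 0, 0, 0, 0, 0, -0.022, 0.5, 0, 0, 0, 0, 0, -0.027, 0.5, 0, 0, 0, 0, 0, -0.027, 0.5, 0, 0, 0, 0, 0, -0.027, 0.5]

```text
time: 10.1
tool_pos: [0.6169, 0.1672, 0.0788]
ee_rot: [-3.142, -0.0, -0.335]
wrist_force: [-0.2, -0.4, -0.6]
width: 0.047
finger_force: 0.0
```

Run:
```python
from h import *
o=get_obs();print(o['tool_pos'],o['ee_rot'],o['width'],o['wrist_force'])
p,d=shot('side','side4');cv2.imwrite('pics/side4c.png',cv2.resize(p[180:330,100:260,::-1],None,fx=4,fy=4,interpolation=cv2.INTER_CUBIC))
```

```text
[0.6168938  0.1672267  0.07881871] [-3.14154799e+00 -2.28788199e-04 -3.35011903e-01] 0.046986757262115 [-0.23527609 -0.41699434 -0.56211765]
```

View pics/side4c.png

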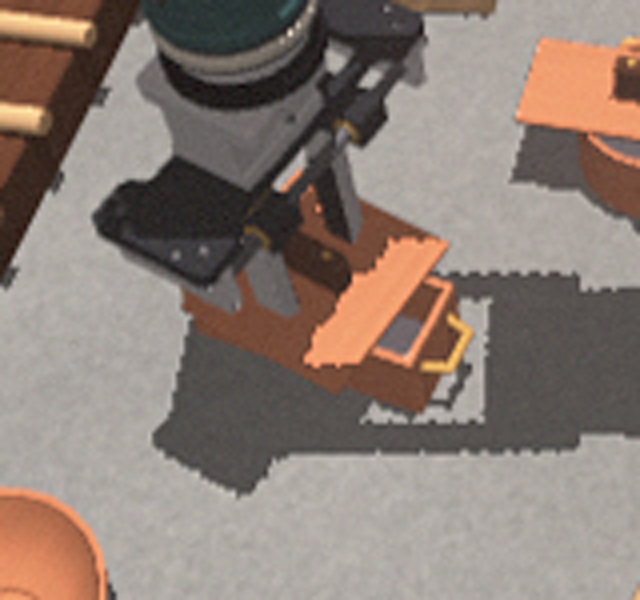

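The crop shows the fingers straddling the bar at (315,255). Close and lift.

>>> move_arm:
  steps: [0, 0, 0, -0.0003, 0.001, -0.0015, 0.3, 0, 0, 0, -0.0003, 0.001, -0.0015, 0.15, 0, 0, 0, -0.0003, 0.001, -0.0015, 0, 0, 0, 0, -0.0003, 0.001, -0.0015, 0, 0, 0, 0, -0.0003, 0.001, -0.0015, 0, 0, 0, 0, -0.0003, 0.001, -0.0015, 0, 0, 0, 0, -0.0003, 0.001, 0.0085, 0, 0, 0, 0, -0.0003, 0.001, 0.03, 0, 0, 0, 0, -0.0003, 0.001, 0.06, 0, 0, 0, 0, -0.0003, 0.001, 0.09, 0, 0, 0, 0, -0.0003, 0.001, 0.1, 0, 0, 0, 0, -0.0003, 0.001, 0.1, 0]

```text
time: 11.35
tool_pos: [0.6176, 0.1684, 0.1812]
ee_rot: [-3.139, -0.004, -0.335]
wrist_force: [0.5, 0.1, -2.2]
width: 0.014
finger_force: 30.0
```

Run:
```python
from h import *
o=get_obs();print(o['tool_pos'],o['ee_rot'],o['width'],o['wrist_force'])
for c in ('top','side'):
    p,d=shot(c,c+'5');P=cloud(c,d);np.savez(c+'5.npz',p=p,d=d,P=P)
    x,y=.616,.17
    near=(np.hypot(P[...,0]-x,P[...,1]-y)<.1)
    for a,b in ((.05,.06),(.02,.06)):
        q=P[near&(P[...,2]>a)&(P[...,2]<b)][:,:2].astype(np.float32)*1000
        if len(q)<8: continue
        r=cv2.minAreaRect(q);print(c,a,len(q),np.round(r[0],1),np.round(r[1],1),round(r[2],1))
    # held lid underside plane height range: plate at about z .155-.16
    q=P[near&(P[...,2]>.13)&(P[...,2]<.175)]
    print(c,'held',len(q)); 
    if len(q)>30: r=cv2.minAreaRect(q[:,:2].astype(np.float32)*1000);print(np.round(r[0],1),np.round(r[1],1),round(r[2],1),np.percentile(q[:,2],[5,50,95]))
```

```text
[0.61760071 0.16838373 0.18115749] [-3.13928813 -0.00407506 -0.33514824] 0.014009737496094075 [ 0.47375143  0.12920426 -2.16198936]
top 0.05 45 [562.7 182.9] [54.5 34.5] 78.6
top 0.02 100 [620.8 175.2] [ 53.6 168.4] 82.3
top held 398
[619.8 175.4] [ 91.6 105.8] 71.1 [0.15867708 0.16361568 0.16791938]
side 0.05 329 [617.9 172.6] [ 55.9 145.8] 79.0
side 0.02 1076 [617.8 172.6] [ 56.4 177.9] 78.4
side held 1701
[617.8 170. ] [107.5 107.3] 70.5 [0.15953841 0.1615903  0.16360936]
```

>>> move_arm:
  steps: [0, 0, 0.06, -0.012, -0.03, 0, 0, 0, 0, 0.12, -0.029, -0.07, 0, 0, 0, 0, 0.18, -0.046, -0.11, 0, 0, 0, 0, 0.24, -0.063, -0.15, 0, 0, 0, 0, 0.3, -0.08, -0.19, 0, 0, 0, 0, 0.37, -0.097, -0.23, 0, 0, 0, 0, 0.43, -0.114, -0.27, 0, 0, 0, 0, 0.5, -0.131, -0.31, 0, 0, 0, 0, 0.56, -0.148, -0.35, 0, 0, 0, 0, 0.62, -0.165, -0.39, 0, 0, 0, 0, 0.67, -0.178, -0.42, 0, 0, 0, 0, 0.693, -0.1868, -0.442, 0, 0]

```text
time: 12.65
tool_pos: [0.4275, -0.2751, 0.1759]
ee_rot: [-3.138, 0.003, 0.357]
wrist_force: [0.8, -0.3, -1.9]
width: 0.0135
finger_force: 30.0
```

Run:
```python
from h import *
for i in range(3): shot('side')
o=get_obs();print(o['time'],o['tool_pos'],o['ee_rot'],o['width'],o['wrist_force'])
```

```text
12.8 [ 0.42832303 -0.27409627  0.17620769] [-3.13754571e+00  1.96258575e-03  3.54713317e-01] 0.013747172663690549 [-0.81812163 -0.20752264 -0.98894623]
```

>>> move_arm:
  steps: [0, 0, 0.003, 0.0005, 0.0003, -0.03, 0, 0, 0, 0.003, 0.0005, 0.0003, -0.06, 0, 0, 0, 0.003, 0.0005, 0.0003, -0.08, 0, 0, 0, 0.003, 0.0005, 0.0003, -0.09, 0, 0, 0, 0.003, 0.0005, 0.0003, -0.095, 0, 0, 0, 0.003, 0.0005, 0.0003, -0.097, 0, 0, 0, 0.003, 0.0005, 0.0003, -0.097, 0, 0, 0, 0.003, 0.0005, 0.0003, -0.097, 0]

```text
time: 13.6
tool_pos: [0.431, -0.274, 0.0829]
ee_rot: [3.14, -0.001, 0.361]
wrist_force: [-0.3, 0.0, -0.7]
width: 0.0136
finger_force: 30.0
```

Run:
```python
from h import *
p,d=shot('side');P=cloud('side',d)
x,y=.43,-.273
near=(np.hypot(P[...,0]-x,P[...,1]-y)<.1)
for a,b in ((.059,.068),(.02,.052)):
    q=P[near&(P[...,2]>a)&(P[...,2]<b)][:,:2].astype(np.float32)*1000
    r=cv2.minAreaRect(q);print(a,len(q),np.round(r[0],1),np.round(r[1],1),round(r[2],1))
cv2.imwrite('pics/side6c.png',cv2.resize(p[60:200,220:360,::-1],None,fx=4,fy=4,interpolation=cv2.INTER_CUBIC))
o=get_obs();print(o['time'],o['tool_pos'],o['ee_rot'],o['width'],o['wrist_force'])
```

```text
0.059 700 [ 433.3 -271.8] [106.  109.9] 20.6
0.02 287 [ 444.9 -242.9] [ 67.1 133.4] 65.1
13.65 [ 0.43088147 -0.27403216  0.08283053] [ 3.13958381e+00 -1.21892324e-03  3.60746726e-01] 0.01371664477575247 [ 0.00948665  0.61429996 -1.11213549]
```

View pics/side6c.png

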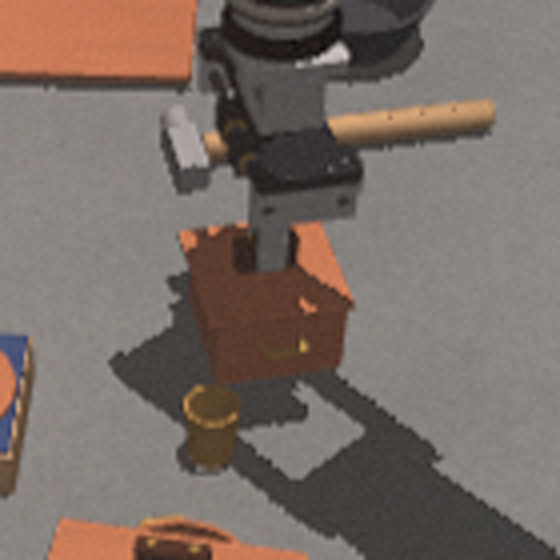

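The lid hangs just above the pot at about (265,260) in the crop, and squarely aligned. A small x correction, then lower until it touches.

>>> move_arm:
  steps: [0, 0, 0, -0.0016, -0.0003, -0.0015, 0, 0, 0, 0, -0.0016, -0.0003, -0.003, 0, 0, 0, 0, -0.0016, -0.0003, -0.004, 0, 0, 0, 0, -0.0016, -0.0003, -0.0045, 0, 0, 0, 0, -0.0016, -0.0003, -0.0045, 0]

```text
time: 14.15
tool_pos: [0.4286, -0.2739, 0.0772]
ee_rot: [3.141, -0.0, 0.361]
wrist_force: [-0.4, 0.3, -1.1]
width: 0.014
finger_force: 30.0
```

>>> move_arm:
  steps: [0, 0, 0, 0.0005, 0, -0.0005, 0, 0, 0, 0, 0.0005, 0, -0.001, 0, 0, 0, 0, 0.0005, 0, -0.001, 0]

```text
time: 14.45
tool_pos: [0.429, -0.274, 0.0772]
ee_rot: [3.141, 0.0, 0.361]
wrist_force: [-2.3, 1.4, 5.4]
width: 0.014
finger_force: 30.0
```

Contact, at +5 N. Release, rise and move towards the oblong lid.

>>> move_arm:
  steps: [0, 0, 0, 0, 0, 0, 0.15, 0, 0, 0, 0, 0, 0, 0.3, 0, 0, 0, 0, 0, 0, 0.5, 0, 0, 0, 0, 0, 0, 0.5, 0, 0, 0, 0, 0, 0.02, 0.5, 0, 0, 0, 0, 0, 0.05, 0.5, 0, 0, 0, 0, 0, 0.09, 0.5, 0, 0, 0, 0, 0, 0.1, 0.5, 0, 0, -0.09, 0.004, 0.05, 0.1, 0.5, 0, 0, -0.18, 0.008, 0.1, 0.1, 0.5, 0, 0, -0.27, 0.012, 0.14, 0.1, 0.5, 0, 0, -0.36, 0.016, 0.18, 0.1, 0.5]

```text
time: 15.65
tool_pos: [0.4447, -0.0921, 0.1751]
ee_rot: [-3.141, 0.001, -0.003]
wrist_force: [0.4, -0.6, 0.0]
width: 0.0468
finger_force: 0.0
```

Run:
```python
from h import *
for i in range(2): shot('side')
for c in ('top','side'):
    p,d=shot(c,c+'7');P=cloud(c,d);np.savez(c+'7.npz',p=p,d=d,P=P)
    for n,x,y,sl in (('sq',.43,-.273,((.056,.064),(.02,.05))),('obpot',.616,.17,((.05,.06),(.02,.06))),('oblid',.453,.0145,((.056,.064),(.02,.05)))):
      for a,b in sl:
        q=P[(np.hypot(P[...,0]-x,P[...,1]-y)<.1)&(P[...,2]>a)&(P[...,2]<b)][:,:2].astype(np.float32)*1000
        if len(q)<8: continue
        r=cv2.minAreaRect(q);print(c,n,a,len(q),np.round(r[0],1),np.round(r[1],1),round(r[2],1))
o=get_obs();print(o['time'],o['tool_pos'],o['ee_rot'],o['width'])
```

```text
top sq 0.056 863 [ 429.4 -273. ] [105.8 106.6] 20.5
top sq 0.02 50 [ 428.  -274.5] [ 32.4 127.4] 20.1
top obpot 0.05 167 [616.5 171. ] [ 54.9 144.9] 78.2
top obpot 0.02 404 [616.5 170.9] [ 55.  178.1] 78.1
top oblid 0.056 650 [453.6  20.5] [ 78.9 152.3] 88.3
top oblid 0.02 47 [449.7  64.4] [29.  67.6] 85.5
side sq 0.056 440 [ 426.1 -273.8] [ 94.4 109.4] 20.3
side sq 0.02 227 [ 409.4 -224. ] [88.3 21.8] 19.2
side obpot 0.05 425 [618.  172.3] [ 55.7 145.2] 78.4
side obpot 0.02 1367 [617.4 172.6] [ 56.  176.9] 78.4
side oblid 0.056 1232 [454.3  15.9] [ 94.8 155.9] 88.5
side oblid 0.02 329 [447.9  15.9] [126.5  93.3] 78.7
15.85 [ 0.44493735 -0.093226    0.17534813] [3.14122952e+00 9.47207097e-04 3.77541359e-03] 0.047103659532793614
```

View pics/side7.png

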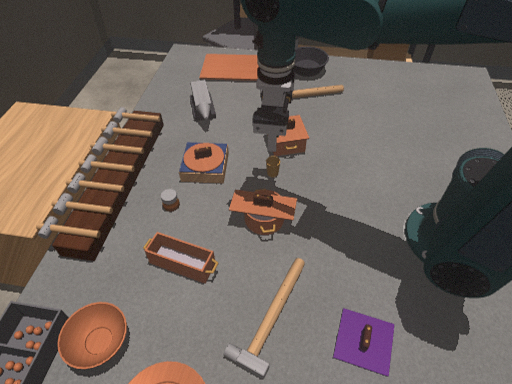

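The side view shows the square lid seated at (290,133), the round lid on the block at (204,157) and the open oblong pot at (181,258). The square lid sits within 1.5 mm and 0.2° of its pot. Next the oblong lid at (263,203).

>>> move_arm:
  steps: [0, 0, -0.022, 0.002, 0.03, 0, 0.5, 0, 0, -0.022, 0.004, 0.06, 0, 0.5, 0, 0, -0.022, 0.006, 0.09, 0, 0.5, 0, 0, -0.022, 0.0083, 0.108, 0, 0.5, 0, 0, -0.022, 0.0083, 0.108, 0, 0.5, 0, 0, -0.022, 0.0083, 0.108, -0.03, 0.5, 0, 0, -0.022, 0.0083, 0.108, -0.06, 0.5, 0, 0, -0.022, 0.0083, 0.108, -0.08, 0.5, 0, 0, -0.022, 0.0083, 0.108, -0.085, 0.5, 0, 0, -0.022, 0.0083, 0.108, -0.085, 0.5, 0, 0, -0.022, 0.0083, 0.108, -0.085, 0.5]

```text
time: 16.95
tool_pos: [0.4543, 0.0132, 0.0923]
ee_rot: [3.141, -0.002, -0.022]
wrist_force: [-0.4, 0.9, 0.3]
width: 0.047
finger_force: 0.0
```

>>> move_arm:
  steps: [0, 0, 0, -0.0008, 0.001, -0.008, 0.5, 0, 0, 0, -0.0008, 0.001, -0.013, 0.5, 0, 0, 0, -0.0008, 0.001, -0.0145, 0.5, 0, 0, 0, -0.0008, 0.001, -0.0145, 0.5, 0, 0, 0, -0.0008, 0.001, -0.0145, 0.5]

```text
time: 17.45
tool_pos: [0.4527, 0.0152, 0.0767]
ee_rot: [3.141, -0.0, -0.021]
wrist_force: [-0.5, -0.3, 0.1]
width: 0.0472
finger_force: 0.0
```

>>> move_arm:
  steps: [0, 0, 0, 0, 0, 0, 0.3, 0, 0, 0, 0, 0, 0, 0.15, 0, 0, 0, 0, 0, 0, 0, 0, 0, 0, 0, 0, 0, 0, 0, 0, 0, 0, 0, 0, 0, 0, 0, 0, 0, 0, 0, 0, 0, 0, 0, 0, 0, 0.01, 0, 0, 0, 0, 0, 0, 0.03, 0, 0, 0, 0, 0, 0, 0.06, 0, 0, 0, 0, 0, 0, 0.09, 0, 0, 0, 0, 0, 0, 0.1, 0, 0, 0, 0, 0, 0, 0.1, 0]

```text
time: 18.65
tool_pos: [0.4536, 0.0152, 0.1784]
ee_rot: [3.141, -0.004, -0.021]
wrist_force: [-0.9, 0.4, -2.5]
width: 0.0142
finger_force: 30.0
```

Run:
```python
from h import *
for c in ('top','side'):
    p,d=shot(c,c+'8');P=cloud(c,d);np.savez(c+'8.npz',p=p,d=d,P=P)
    q=P[(np.hypot(P[...,0]-.453,P[...,1]-.0145)<.1)&(P[...,2]>.13)&(P[...,2]<.17)]
    if len(q)>30: r=cv2.minAreaRect(q[:,:2].astype(np.float32)*1000);print(c,'held',len(q),np.round(r[0],1),np.round(r[1],1),round(r[2],1),np.percentile(q[:,2],[5,50,95]))
o=get_obs();print(o['time'],o['tool_pos'],o['ee_rot'],o['width'],o['wrist_force'])
```

```text
top held 416 [402.7  17.3] [62.  51.1] 88.3 [0.15619811 0.16159897 0.16590711]
side held 1285 [453.9  17.3] [ 68.4 155.8] 88.5 [0.15751627 0.15962844 0.16162376]
18.75 [0.45186754 0.01525787 0.17527485] [-3.14141934e+00  2.25473810e-03 -2.11568567e-02] 0.013606083908831933 [ 0.18028523  0.89100546 -2.34866108]
```

>>> move_arm:
  steps: [0, 0, -0.03, 0.018, 0.017, 0, 0, 0, 0, -0.06, 0.04, 0.038, 0, 0, 0, 0, -0.09, 0.065, 0.062, 0, 0, 0, 0, -0.12, 0.09, 0.085, 0, 0, 0, 0, -0.15, 0.115, 0.109, 0, 0, 0, 0, -0.17, 0.14, 0.133, 0, 0, 0, 0, -0.184, 0.157, 0.149, 0, 0, 0, 0, -0.184, 0.1643, 0.1556, 0, 0, 0, 0, -0.184, 0.1643, 0.1556, 0, 0, 0, 0, -0.184, 0.1643, 0.1556, -0.03, 0, 0, 0, -0.184, 0.1643, 0.1556, -0.06, 0, 0, 0, -0.184, 0.1643, 0.1556, -0.08, 0]

```text
time: 19.95
tool_pos: [0.6145, 0.1692, 0.0937]
ee_rot: [3.139, 0.004, -0.206]
wrist_force: [-1.0, 0.0, -2.5]
width: 0.0138
finger_force: 30.0
```

>>> move_arm:
  steps: [0, 0, 0, 0, 0, -0.008, 0, 0, 0, 0, 0, 0, -0.013, 0, 0, 0, 0, 0, 0, -0.015, 0, 0, 0, 0, 0, 0, -0.015, 0, 0, 0, 0, 0, 0, -0.015, 0]

```text
time: 20.45
tool_pos: [0.6177, 0.1708, 0.0832]
ee_rot: [-3.141, -0.002, -0.205]
wrist_force: [0.7, 0.3, -2.7]
width: 0.0139
finger_force: 30.0
```

Run:
```python
from h import *
p,d=shot('side');P=cloud('side',d)
x,y=.617,.171
near=(np.hypot(P[...,0]-x,P[...,1]-y)<.1)
for a,b in ((.0595,.068),(.02,.056)):
    q=P[near&(P[...,2]>a)&(P[...,2]<b)][:,:2].astype(np.float32)*1000
    r=cv2.minAreaRect(q);print(a,len(q),np.round(r[0],1),np.round(r[1],1),round(r[2],1))
o=get_obs();print(o['time'],o['tool_pos'],o['ee_rot'],o['width'],o['wrist_force'])
```

```text
0.0595 893 [603.5 176.3] [ 66.4 124.9] 78.5
0.02 454 [608.9 196.5] [162.7  51.5] 9.0
20.5 [0.61764523 0.17082902 0.08303173] [-3.14083101e+00 -2.18344661e-03 -2.05142328e-01] 0.01355292223946717 [ 0.45320863  0.0765094  -1.86606377]
```

>>> move_arm:
  steps: [0, 0, 0, -0.0004, 0, -0.002, 0, 0, 0, 0, -0.0004, 0, -0.004, 0, 0, 0, 0, -0.0004, 0, -0.005, 0, 0, 0, 0, -0.0004, 0, -0.0055, 0, 0, 0, 0, -0.0004, 0, -0.0055, 0]

```text
time: 21.0
tool_pos: [0.6166, 0.1708, 0.0768]
ee_rot: [-3.142, -0.0, -0.205]
wrist_force: [-1.2, -1.4, 1.2]
width: 0.0136
finger_force: 30.0
```

>>> move_arm:
  steps: [0, 0, 0, 0, 0, -0.0004, 0, 0, 0, 0, 0, 0, -0.0006, 0, 0, 0, 0, 0, 0, -0.0006, 0]

```text
time: 21.3
tool_pos: [0.6166, 0.1708, 0.0768]
ee_rot: [-3.141, -0.001, -0.205]
wrist_force: [-3.3, -0.1, 5.6]
width: 0.0136
finger_force: 30.0
```

Seated. Release and head back to the round lid on the block.

>>> move_arm:
  steps: [0, 0, 0, 0, 0, 0, 0.15, 0, 0, 0, 0, 0, 0, 0.3, 0, 0, 0, 0, 0, 0, 0.5, 0, 0, 0, 0, 0, 0, 0.5, 0, 0, 0, 0, 0, 0.02, 0.5, 0, 0, 0, 0, 0, 0.05, 0.5, 0, 0, 0, 0, 0, 0.09, 0.5, 0, 0, 0.1, 0.004, -0.03, 0.1, 0.5, 0, 0, 0.2, 0.008, -0.07, 0.1, 0.5, 0, 0, 0.3, 0.012, -0.11, 0.1, 0.5, 0, 0, 0.4, 0.016, -0.15, 0.1, 0.5, 0, 0, 0.5, 0.02, -0.19, 0.1, 0.5]

```text
time: 22.5
tool_pos: [0.6366, -0.0208, 0.1753]
ee_rot: [3.141, -0.0, 0.299]
wrist_force: [0.4, 0.9, -0.8]
width: 0.0471
finger_force: 0.0
```

>>> move_arm:
  steps: [0, 0, 0.08, 0.004, -0.04, 0, 0.5, 0, 0, 0.14, 0.008, -0.08, 0, 0.5, 0, 0, 0.143, 0.008, -0.1186, 0, 0.5, 0, 0, 0.143, 0.008, -0.1186, 0, 0.5, 0, 0, 0.143, 0.008, -0.1186, 0, 0.5]

```text
time: 23.0
tool_pos: [0.6444, -0.1386, 0.1749]
ee_rot: [-3.141, 0.0, 0.436]
wrist_force: [0.6, 0.6, 0.2]
width: 0.0469
finger_force: 0.0
```

Run:
```python
from h import *
for c in ('top','side'):
    p,d=shot(c,c+'9');P=cloud(c,d);np.savez(c+'9.npz',p=p,d=d,P=P)
    for n,x,y,sl in (('oblid',.617,.171,((.0565,.064),(.02,.05))),('rdpot',.453,.0145,((.05,.06),(.02,.06),(.046,.06)))):
      for a,b in sl:
        q=P[(np.hypot(P[...,0]-x,P[...,1]-y)<.1)&(P[...,2]>a)&(P[...,2]<b)][:,:2].astype(np.float32)*1000
        if len(q)<8: continue
        r=cv2.minAreaRect(q);print(c,n,a,len(q),np.round(r[0],1),np.round(r[1],1),round(r[2],1),np.round(np.hstack(cv2.minEnclosingCircle(q)),1) if n=='rdpot' else '')
    print(bar(c,p,P,.6444,-.1378,.045))
o=get_obs();print(o['time'],o['tool_pos'],o['ee_rot'],o['width'])
cv2.imwrite('pics/rp9.png',cv2.resize(p[180:270,200:330,::-1],None,fx=5,fy=5,interpolation=cv2.INTER_CUBIC))
```

```text
top oblid 0.0565 720 [616.3 171.9] [ 66.  155.8] 78.4 
top oblid 0.02 47 [616.8 173.8] [ 36.  177.2] 78.5 
top rdpot 0.05 85 [453.6  22.1] [79.2 98.9] 66.0 [449.8  14.   49.7]
top rdpot 0.02 174 [453.2  26.7] [ 87.2 103.3] 66.0 [450.2  20.8  61.3]
top rdpot 0.046 101 [453.6  22.1] [79.2 98.9] 66.0 [449.8  13.6  49.8]
(31, array([ 630. , -142.3]), array([ 630. , -143.3]), np.float64(19.1))
side oblid 0.0565 1632 [618.1 173. ] [ 67.3 157.4] 78.0 
side oblid 0.02 356 [609.5 195.9] [162.8  50.2] 7.6 
side rdpot 0.05 242 [450.9  15.3] [98.4 99.3] 32.3 [451.4  14.7  50.7]
side rdpot 0.02 856 [450.4  16. ] [118.5 101. ] 70.1 [449.5  13.9  67.9]
side rdpot 0.046 326 [451.   15.3] [98.4 99.4] 31.7 [451.   14.7  50.8]
(96, array([ 643.7, -132.6]), array([ 644.2, -134.3]), np.float64(24.7))
23.1 [ 0.64457172 -0.13683349  0.17529761] [-3.14093223e+00 -1.06020871e-04  4.38705467e-01] 0.04726655666986167
```

View pics/side9.png

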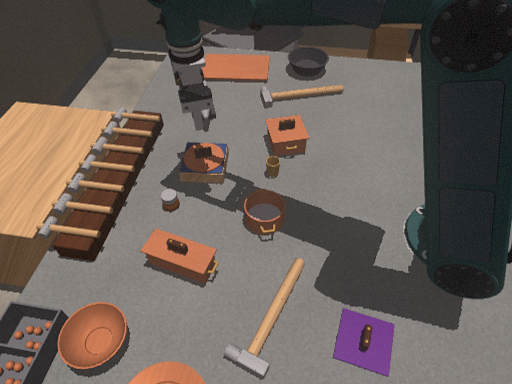

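View pics/rp9.png

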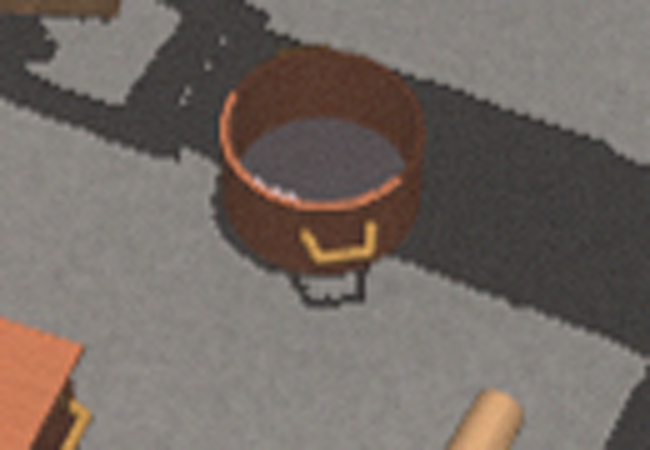

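The side view shows the oblong lid seated squarely at (180,254), within 1 mm and 0.2° of its pot. The round pot is open at (264,212). I'll measure its lugs, then take the round lid.

Run:
```python
from h import *
for f,cx,cy in (('top0',.4498,.014),('side0',.4512,.0147),('side9',.4512,.0147),('top9',.4498,.014)):
    P=np.load(f+'.npz')['P']; r=np.hypot(P[...,0]-cx,P[...,1]-cy)
    q=P[(r>.055)&(r<.07)&(P[...,2]>.022)&(P[...,2]<.052)]-[cx,cy,0]
    for s in (1,-1):
        k=q[q[:,1]*s>0]
        if len(k)>2: m=k.mean(0); print(f,s,len(k),np.round(m*1000,1),'lid yaw',round(np.degrees(np.arctan2(m[1]*s,m[0]*s))-90,1))
```

```text
top0 1 33 [-21.5  55.4  39.9] lid yaw 21.2
top0 -1 30 [ 19.3 -58.1  37.5] lid yaw 18.4
side0 1 47 [-19.   59.   37.9] lid yaw 17.8
side0 -1 10 [ 21.2 -61.4  38.2] lid yaw 19.0
side9 1 46 [-18.8  59.6  38.4] lid yaw 17.5
side9 -1 10 [ 21.  -60.6  39.2] lid yaw 19.2
top9 1 31 [-19.1  58.   38. ] lid yaw 18.3
```

>>> move_arm:
  steps: [0, 0, 0, 0, 0, -0.04, 0.5, 0, 0, 0, 0, 0, -0.08, 0.5, 0, 0, 0, 0, 0, -0.1, 0.5, 0, 0, 0, 0, 0, -0.109, 0.5, 0, 0, 0, 0, 0, -0.113, 0.5, 0, 0, 0, 0, 0, -0.113, 0.5, 0, 0, 0, 0, 0, -0.113, 0.5]

```text
time: 23.8
tool_pos: [0.6458, -0.1378, 0.0647]
ee_rot: [3.139, -0.003, 0.438]
wrist_force: [0.3, -1.0, 1.0]
width: 0.047
finger_force: 0.0
```

>>> move_arm:
  steps: [0, 0, 0, 0, 0, 0, 0.5, 0, 0, 0, 0, 0, 0, 0.3, 0, 0, 0, 0, 0, 0, 0.15, 0, 0, 0, 0, 0, 0, 0, 0, 0, 0, 0, 0, 0, 0, 0, 0, 0, 0, 0, 0, 0, 0, 0, 0, 0, 0, 0, 0]

```text
time: 24.5
tool_pos: [0.6445, -0.1379, 0.0625]
ee_rot: [3.142, 0.0, 0.438]
wrist_force: [-0.5, 1.0, -1.0]
width: 0.0135
finger_force: 30.0
```

>>> move_arm:
  steps: [0, 0, 0, 0, 0, 0.01, 0, 0, 0, 0, 0, 0, 0.03, 0, 0, 0, 0, 0, 0, 0.06, 0, 0, 0, 0, 0, 0, 0.09, 0, 0, 0, 0, 0, 0, 0.115, 0, 0, 0, -0.04, -0.025, 0.02, 0.115, 0, 0, 0, -0.08, -0.06, 0.047, 0.115, 0, 0, 0, -0.113, -0.095, 0.074, 0.115, 0, 0, 0, -0.113, -0.13, 0.101, 0.115, 0, 0, 0, -0.113, -0.16, 0.125, 0.115, 0, 0, 0, -0.113, -0.185, 0.144, 0.115, 0, 0, 0, -0.113, -0.1942, 0.1514, 0.115, 0]

```text
time: 25.7
tool_pos: [0.4483, 0.015, 0.1782]
ee_rot: [-3.141, -0.001, 0.327]
wrist_force: [-0.1, -0.7, -1.3]
width: 0.0135
finger_force: 30.0
```

Run:
```python
from h import *
shot('top');shot('top')
p,d=shot('side','side10');P=cloud('side',d)
q=P[(np.hypot(P[...,0]-.451,P[...,1]-.0145)<.08)&(P[...,2]>.14)&(P[...,2]<.175)]
print(len(q),np.percentile(q[:,2],[5,50,95]))
q=q[np.abs(q[:,2]-np.median(q[:,2]))<.004]
h=cv2.convexHull(q[:,:2].astype(np.float32)*1000); print(cv2.minEnclosingCircle(h),cv2.fitEllipse(h))
o=get_obs();print(o['time'],o['tool_pos'],o['ee_rot'],o['width'],o['wrist_force'])
```

```text
1085 [0.15879564 0.160912   0.16352565]
((449.73699951171875, 16.779890060424805), 56.1468505859375) ((449.6639099121094, 16.793895721435547), (109.9321060180664, 111.05196380615234), 27.49163818359375)
25.85 [0.45076627 0.01344258 0.17819621] [ 3.14020898e+00 -1.64409611e-03  3.25460499e-01] 0.01357515263490729 [ 0.01783247  0.50620414 -2.08641495]
```

>>> move_arm:
  steps: [0, 0, 0, 0, 0, -0.03, 0, 0, 0, 0, 0, 0, -0.06, 0, 0, 0, 0, 0, 0, -0.08, 0, 0, 0, 0, 0, 0, -0.09, 0, 0, 0, 0, 0, 0, -0.094, 0, 0, 0, 0, 0, 0, -0.096, 0, 0, 0, 0, 0, 0, -0.096, 0, 0, 0, 0, 0, 0, -0.096, 0]

```text
time: 26.65
tool_pos: [0.4513, 0.0134, 0.0827]
ee_rot: [3.141, -0.002, 0.325]
wrist_force: [-0.3, 0.8, -1.5]
width: 0.0132
finger_force: 30.0
```

Run:
```python
from h import *
for c in ('side','top'):
    p,d=shot(c,c+'11');P=cloud(c,d)
    q=P[(np.hypot(P[...,0]-.451,P[...,1]-.0145)<.075)&(P[...,2]>.058)&(P[...,2]<.075)]
    q=q[np.abs(q[:,2]-np.median(q[:,2]))<.004]
    h=cv2.convexHull(q[:,:2].astype(np.float32)*1000); print(c,len(q),np.median(q[:,2]),cv2.minEnclosingCircle(h),cv2.fitEllipse(h))
o=get_obs();print(o['time'],o['tool_pos'],o['ee_rot'],o['width'],o['wrist_force'])
```

```text
side 866 0.06522545670199975 ((451.36981201171875, 15.10452938079834), 56.49483108520508) ((451.19451904296875, 15.070503234863281), (110.59136199951172, 111.92383575439453), 10.503220558166504)
top 170 0.06448674418651579 ((444.8057861328125, 11.445328712463379), 54.57175064086914) ((468.4896240234375, 25.8377742767334), (113.30525207519531, 156.34922790527344), 112.8345718383789)
26.75 [0.45100586 0.01347489 0.08252359] [ 3.14066885e+00 -1.78983166e-03  3.24876386e-01] 0.013516406672975104 [-0.41913806  0.70799497 -1.4862127 ]
```

Side camera: lid at (451.3, 15.1) and pot at (451.4, 14.7), so it is centred. Lower to contact.

>>> move_arm:
  steps: [0, 0, 0, 0, 0, -0.0015, 0, 0, 0, 0, 0, 0, -0.003, 0, 0, 0, 0, 0, 0, -0.004, 0, 0, 0, 0, 0, 0, -0.0045, 0, 0, 0, 0, 0, 0, -0.0045, 0]

```text
time: 27.25
tool_pos: [0.4503, 0.0136, 0.0774]
ee_rot: [3.142, -0.0, 0.325]
wrist_force: [-1.6, 0.3, 1.9]
width: 0.0139
finger_force: 30.0
```

>>> move_arm:
  steps: [0, 0, 0, 0, 0, -0.0004, 0, 0, 0, 0, 0, 0, -0.0007, 0, 0, 0, 0, 0, 0, -0.0007, 0]

```text
time: 27.55
tool_pos: [0.4503, 0.0136, 0.0774]
ee_rot: [3.141, -0.0, 0.325]
wrist_force: [-2.9, -0.3, 6.2]
width: 0.0138
finger_force: 30.0
```

Seated. Release, rise and clear the view.

>>> move_arm:
  steps: [0, 0, 0, 0, 0, 0, 0.15, 0, 0, 0, 0, 0, 0, 0.3, 0, 0, 0, 0, 0, 0, 0.5, 0, 0, 0, 0, 0, 0, 0.5, 0, 0, 0, 0, 0, 0.02, 0.5, 0, 0, 0, 0, 0, 0.05, 0.5, 0, 0, 0, 0, 0, 0.09, 0.5, 0, 0, 0, 0, 0, 0.13, 0.5, 0, 0, 0, -0.03, -0.03, 0.15, 0.5, 0, 0, 0, -0.06, -0.07, 0.15, 0.5, 0, 0, 0, -0.09, -0.11, 0.15, 0.5, 0, 0, 0, -0.11, -0.15, 0.15, 0.5]

```text
time: 28.75
tool_pos: [0.3389, -0.1374, 0.2267]
ee_rot: [3.14, -0.001, 0.326]
wrist_force: [1.6, 0.0, 0.2]
width: 0.047
finger_force: 0.0
```

>>> move_arm:
  steps: [0, 0, 0, -0.02, -0.05, 0, 0.5, 0, 0, 0, -0.04, -0.1, 0, 0.5, 0, 0, 0, -0.06, -0.15, 0, 0.5, 0, 0, 0, -0.09, -0.2, 0, 0.5, 0, 0, 0, -0.12, -0.25, 0, 0.5, 0, 0, 0, -0.15, -0.3, 0, 0.5, 0, 0, 0, -0.18, -0.34, 0, 0.5, 0, 0, 0, -0.18, -0.34, 0, 0.5, 0, 0, 0, -0.18, -0.34, 0, 0.5]

```text
time: 29.65
tool_pos: [0.1574, -0.4793, 0.2249]
ee_rot: [-3.14, 0.001, 0.319]
wrist_force: [0.4, 0.9, -1.2]
width: 0.047
finger_force: 0.0
```

Run:
```python
from h import *
for c in ('top','side'):
    p,d=shot(c,c+'12');P=cloud(c,d);np.savez(c+'12.npz',p=p,d=d,P=P)
    for n,x,y in (('round',.4503,.0136),('square',.429,-.274),('oblong',.617,.171)):
        s=(np.hypot(P[...,0]-x,P[...,1]-y)<.09)&(P[...,2]>.0565)&(P[...,2]<.064)
        q=P[s]; A=np.c_[q[:,:2]-q[:,:2].mean(0),np.ones(len(q))]; t=np.degrees(np.linalg.lstsq(A,q[:,2],rcond=None)[0][:2])
        r=cv2.minAreaRect(q[:,:2].astype(np.float32)*1000);print(c,n,len(q),np.round(r[0],1),np.round(r[1],1),round(r[2],1),'tilt',np.round(t,2),bar(c,p,P,x,y))
o=get_obs();print(o['time'],o['tool_pos'],o['width'])
```

```text
top round 743 [448.7  14.5] [109.  106.5] 88.2 tilt [0.14 0.1 ] (72, array([447.7,  13.9]), array([448.2,  13.9]), np.float64(19.6))
top square 812 [ 429.3 -272.9] [105.8 106.6] 20.4 tilt [-0.18  0.1 ] (75, array([ 428.8, -271.9]), array([ 429. , -272.5]), np.float64(21.4))
top oblong 730 [616.4 171.5] [ 65.8 156.2] 78.2 tilt [0.1  0.03] (71, array([615. , 171.2]), array([615. , 171.7]), np.float64(-12.5))
side round 1138 [449.5  15.7] [112.1 109.7] 80.2 tilt [ 0.1  -0.07] (123, array([450.1,  18.1]), array([449.8,  15.6]), np.float64(17.8))
side square 755 [ 431.2 -271.6] [106.5 110.4] 20.1 tilt [ 0.04 -0.11] (83, array([ 430.9, -267.8]), array([ 431.1, -269.6]), np.float64(18.9))
side oblong 1637 [618.1 173.3] [ 67.2 157.6] 78.5 tilt [0.02 0.  ] (148, array([616.4, 175.2]), array([617.4, 173.4]), np.float64(-10.8))
29.75 [ 0.15993813 -0.47653007  0.22557309] 0.046959043540129
```

View pics/side12.png

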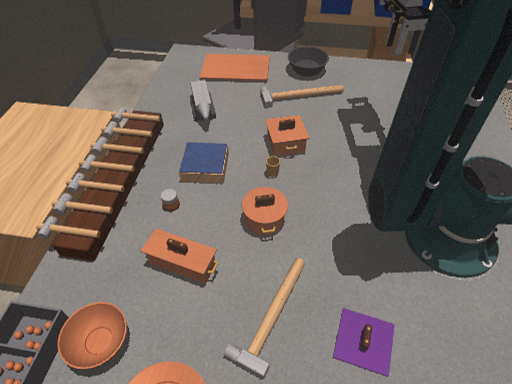

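View pics/top12.png

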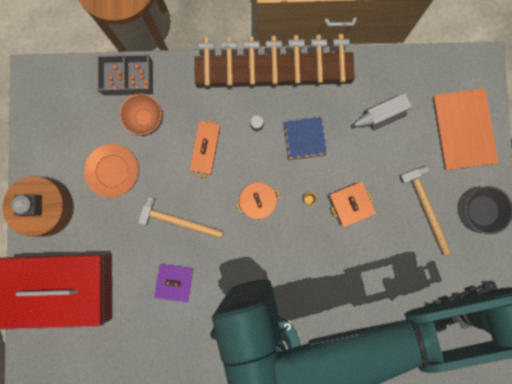

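Both views show all three lids on their own pots: round at (264,205) in the side view, square at (287,130) and oblong at (180,254). All lie flat and within about 2 mm of centre. The block, tumbler, jar and purple lid have not moved, so I'm handing in.

```bash
python3 -c "
from bench import *
print(close_job())"
```

```text
the job is handed in; nothing more can be done
None
```

The job is handed in: each pot wears the lid of its own shape, flat, within about 2 mm of centre and turned to match by the last camera check; no verdict came back.

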